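# Lay the plywood figures out on their design sheets for painting

### The arm

A 6-joint arm with a two-finger parallel gripper is mounted at the origin on the work surface. World frame = base frame: x ahead of the robot, y to its left, z up, the work surface at z = 0. Lengths are in mm, angles in rad, forces in N, time in s.
With the tool pointing down it reaches from about 400 to 925 mm from the base axis. Payload 12.5 kg.
Tool frame: the origin (TCP) lies midway between the tips of the shut fingers; the grasp point (between the pads) lies 19 mm behind it; z points along the fingers, y is the line along which they close (so a half turn about z gives the same grasp; the last joint's range is limited). The gripper opens to 95 mm and grips with 3 to 60 N. Pads are 20 mm wide; open, the fingers measure 119 mm over their backs; the gripper's body (75 mm by 180 mm) begins 59 mm behind the grasp point.
Start: joints at [1.039, 0.491, 1.559, -0, 1.092, -0.106], TCP at [258.142, 569.218, 214.661] pointing down, gripper open.
Joint ranges: [-3.1, 3.1], [-0.84, 2.19], [0.05, 2.79], [-1.13, 4.28], [0.06, 2.93], [-2.69, 2.69]. Speed limits (rad/s): [2.22, 2.22, 2.79, 3.14, 3.14, 3.14].

### API

Orientations are given as [roll, pitch, yaw] about the fixed x, y, z axes, in that order (R = Rz(yaw) Ry(pitch) Rx(roll)).
In Python, from cell import env gives the robot as it stands.
- The arm moves only by the tool arm_command, never from a script. Its argument "targets" is a list of rows, each a list of 5 numbers: the shift along the tool's x, y, z in mm, then the turn about the tool's z in degrees, then the opening, from 0 (shut) to 1 (fully open). In form: [[tx, ty, tz, roll, fingers], ...]. A call has 1 to 5 rows; each row is the pose to reach, as a shift and turn from the pose commanded when the call began, along the tool's axes at that moment; what a row does not reach only later rows make up. A row lasts 1/10 s, in which the tool goes at most 50 mm and 8.59 degrees, less where a joint would pass 70% of its speed; a pose out of reach is approached as far as the arm can. A call with a gripper value outside its range is refused whole. The fingers move at their own pace and stop on an object; the grip force is fixed at half the most. Time passes only in rows, so rows that repeat a pose let the fingers close. It gives the time, the measured TCP pose, the force, the opening and the grip force at its end, in the units of the state.
- env.state(): the state, without advancing time (a new reading comes with each control period).
- env.read_camera(name): name is "scene" or "top" or "wrist"; returns a dict with "frame" (400x640x3 uint8, red, green, blue), "vertical_fov" (degrees; the focal length in pixels is half the picture's height over the tangent of half this angle, whatever the lens; pixels are square), "cx", "cy" (the principal point, pixels), "world_from_camera" (4x4, takes a point from camera to world coordinates); the wrist camera has in their place "hand_eye" (4x4, takes a point from camera to tool coordinates, whose origin is the TCP and whose axes are the flange's). Camera axes: x right, y down, z forward; pixel columns grow to the right and rows downward; lengths in mm; the calibration is good to about 2 mm. A picture is of the moment at which its call begins: read the wrist's pose just before it. There is no depth.
- env.job_done(): hands the job in; it is judged then, once.
The state is a dict: "t": time; "joints": joint angles; "qvel": joint speeds; "tau": joint torques, N m; "eef_pos": TCP position; "tcp_rot": TCP orientation; "ft_force": force on the tool from outside, world axes, zero at the start; "moment": the same for the moment, N m; "opening": opening from 0.0 (shut) to 1.0 (fully open); "grip_force": force on a finger pad.
Only numpy, scipy, OpenCV 4.12 (cv2) and the standard library are available. Lean on these libraries where they do the work, as an engineer would, in place of code of your own. Each camera call takes 0.05 s, during which the arm holds its last target. There are 200 camera calls.

### The job

The sawn plywood figures (hut, shield, arrow and mug) are ready to be painted. Lay each one flat on the design sheet that shows its outline, so that it covers the drawing and is turned the same way round, and let go of it. Do not shove or tip the paint pot that stands among them.

Things in the scene. Friction and masses are not known exactly. Their poses are not given: they have to be found in the camera images.
- hut: Loose bare plywood, 18 mm thick, lying flat. Mountain hut, 38 g: walls 52 mm apart (y +-26), x -30 to 14 mm; roof 68 mm wide at the eaves (x 14 to 17), narrowing to the ridge at x = 44; chimney at y 14 to 24, up to x = 44. +x points to the ridge. Grip across the walls, along y, at x = 0 (the eaves overhang beyond x = 14). Origin: underside, middle of that grip; z up.
- shield: Loose bare plywood, 18 mm thick, lying flat. Coat-of-arms shield, 48 g: straight top edge at x = 30 mm, straight parallel sides 58 mm apart (y +-29) from x = 30 to -12, then curved to a point at x = -46. +x points to the straight top edge. Grip across the sides, along y, at x = 0. Origin: underside, middle of that grip; z up.
- arrow: Loose bare plywood, 18 mm thick, lying flat. Way-sign arrow, 33 g: shaft 28 mm wide (y +-14), x -50 to 14 mm; triangular head 60 mm wide at x = 14, tip at x = 48. +x points to the tip. Grip across the shaft, along y, at x = 0. Origin: underside, middle of that grip; z up.
- mug: Loose bare plywood, 18 mm thick, lying flat. Beer mug, 42 g: body 62 mm tall (x +-31) and 46 mm wide (y +-23); square loop handle on the +y side out to y = 43 (x +-20, bars 9 mm). +x points to the mug's top. Grip the body from top to bottom edge, along x, at y = 0. Origin: underside, middle of that grip; z up.
- hut_sheet: Design sheet, fixed white card 148 (x) by 105 (y) by 2 mm with the hut's outline drawn life-size in black, 2 to 4 mm outside the edge of the hut (ridge to +x, chimney to +y); thin pencil design inside it; two paint patches and pencil strokes at its foot (-x). Origin: centre of the underside. A figure that lies right has its origin at x = 20 mm, y = 0 of the card, on its top, with axes parallel to the card's.
- shield_sheet: Design sheet, fixed white card 148 (x) by 105 (y) by 2 mm with the shield's outline drawn life-size in black, 2 to 4 mm outside the edge of the shield (straight top edge to +x); thin pencil design inside it; two paint patches and pencil strokes at its foot (-x). Origin: centre of the underside. A figure that lies right has its origin at x = 20 mm, y = 0 of the card, on its top, with axes parallel to the card's.
- arrow_sheet: Design sheet, fixed white card 148 (x) by 105 (y) by 2 mm with the arrow's outline drawn life-size in black, 2 to 4 mm outside the edge of the arrow (tip to +x); thin pencil design inside it; two paint patches and pencil strokes at its foot (-x). Origin: centre of the underside. A figure that lies right has its origin at x = 20 mm, y = 0 of the card, on its top, with axes parallel to the card's.
- mug_sheet: Design sheet, fixed white card 148 (x) by 105 (y) by 2 mm with the mug's outline drawn life-size in black, 2 to 4 mm outside the edge of the mug (top to +x, handle to +y); thin pencil design inside it; two paint patches and pencil strokes at its foot (-x). Origin: centre of the underside. A figure that lies right has its origin at x = 20 mm, y = 0 of the card, on its top, with axes parallel to the card's.
- paint_pot: Bystander, loose: small closed paint pot, white with a black screw lid, diameter 57 mm, height 50 mm, 110 g; it stands upright somewhere among the figures and sheets. Origin: centre of its base. Not to be shoved or tipped.
Mind the look-alikes: they are no part of the job. Leave any orange look-alike of the mug alone. What is shaped like the shield but yellow is not meant.

How it is judged (in metres and radians):
At the end, for the whole second after the job is handed in: Each of the four figures lies flat and at rest on its own sheet, within 12 mm of the drawn place along each axis of the sheet and within 0.2 rad of the drawn direction, the same way round as drawn (x of hut in the frame of hut_sheet between 0.008 and 0.032 m and y of hut in the frame of hut_sheet between -0.012 and 0.012 m and z of hut in the frame of hut_sheet between 0 and 0.005 m and angle between the x axis of hut and the x axis of hut_sheet, either way round below 0.2 rad and x of hut_sheet in the frame of hut below 0 m and angle between each of hut, shield, arrow, mug's own z axis and vertical below 0.06 rad and linear speed of each of hut, shield, arrow, mug below 0.02 m/s and angular speed of each of hut, shield, arrow, mug below 0.2 rad/s and x of shield in the frame of shield_sheet between 0.008 and 0.032 m and y of shield in the frame of shield_sheet between -0.012 and 0.012 m and z of shield in the frame of shield_sheet between 0 and 0.005 m and angle between the x axis of shield and the x axis of shield_sheet, either way round below 0.2 rad and x of shield_sheet in the frame of shield below 0 m and x of arrow in the frame of arrow_sheet between 0.008 and 0.032 m and y of arrow in the frame of arrow_sheet between -0.012 and 0.012 m and z of arrow in the frame of arrow_sheet between 0 and 0.005 m and angle between the x axis of arrow and the x axis of arrow_sheet, either way round below 0.2 rad and x of arrow_sheet in the frame of arrow below 0 m and x of mug in the frame of mug_sheet between 0.008 and 0.032 m and y of mug in the frame of mug_sheet between -0.012 and 0.012 m and z of mug in the frame of mug_sheet between 0 and 0.005 m and angle between the x axis of mug and the x axis of mug_sheet, either way round below 0.2 rad and x of mug_sheet in the frame of mug below 0 m); the robot touches nothing.
It fails at once if The paint pot was shoved more than 25 mm or tipped (distance of paint_pot from where it was at the start of the episode above 0.025 m or angle between paint_pot's own z axis and vertical above 0.4 rad).
It also fails if it takes over 99 s, if anything falls off the work surface, if the arm or the gripper's body presses on something with over 40 N, if the wrist force passes 120 N, or if a joint passes its speed limit or range.

## Working session

There is one attempt and no reset: what is moved stays moved. The work goes in short steps, Python scripts to look and compute and a tool call to move; the robot and the scene stay as the last step left them, time stands still between calls to the robot, and variables do not carry over. Pictures are saved under pics/ and viewed, at most 14 in all, crops included, and the job is handed in when it is done.

Besides the shell and the picture viewer there is one more tool, called after "Call:" as name([rows], argument=value, ...), one row to a line, values as JSON. arm_command: Moves the arm, as the interface text tells. Its arguments: {"type":"object","properties":{"targets":{"type":"array","items":{"type":"array","items":{"type":"number"}}}},"required":["targets"]}

```bash
mkdir -p pics; ls
python3 - <<'E'
from cell import env
import cv2
print(env.state())
for n in ("top","scene"):
    c=env.read_camera(n); cv2.imwrite(f"pics/{n}0.png",c["frame"][:,:,::-1])
    print(n,c["vertical_fov"],c["cx"],c["cy"],c["world_from_camera"])
E
```

```text
pics
{'t': 0.0, 'joints': array([ 1.03939069e+00,  4.91566577e-01,  1.55947463e+00, -2.35606039e-05,
        1.09171526e+00, -1.05603942e-01]), 'qvel': array([ 4.52100620e-05, -1.63320577e-03,  6.54569631e-04, -4.98817414e-04,
       -1.00991610e-03,  7.69056145e-04]), 'tau': array([ 3.25942392e-05, -6.12653518e+01, -2.58174241e+01,  6.92112115e-02,
        4.82312625e-02, -1.60038308e-04]), 'eef_pos': array([258.01056135, 568.97202178, 214.04872532]), 'tcp_rot': array([-3.14043313e+00, -1.01895456e-04,  2.71580177e+00]), 'ft_force': array([0.3912354 , 0.94347885, 0.35069209]), 'moment': array([ 0.01546143,  0.02283003, -0.02469187]), 'grip_force': 0.0, 'opening': 0.9991137267197431}
top 52.53300353843145 317.05850494333725 205.7267729972701 [[-2.32392487e-02 -9.88771340e-01  1.47618341e-01  3.00371455e+02]
 [-9.99706576e-01  2.39933023e-02  3.32926010e-03  1.68308026e+01]
 [-6.83372845e-03 -1.47497657e-01 -9.89038797e-01  1.19856273e+03]
 [ 0.00000000e+00  0.00000000e+00  0.00000000e+00  1.00000000e+00]]
scene 50.60069039323866 314.9459038319012 203.78107534522545 [[ 1.10072116e-01  7.59019247e-01 -6.41696121e-01  1.13588799e+03]
 [ 9.93774460e-01 -9.52290818e-02  5.78251141e-02 -5.55523749e+01]
 [-1.72177579e-02 -6.44066149e-01 -7.64776009e-01  8.67528696e+02]
 [ 0.00000000e+00  0.00000000e+00  0.00000000e+00  1.00000000e+00]]
```

View pics/top0.png

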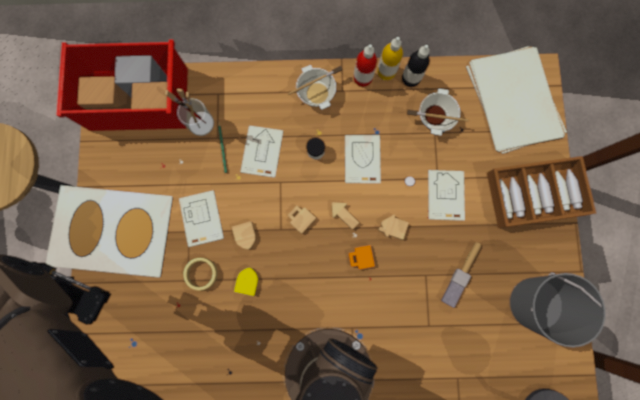

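View pics/scene0.png

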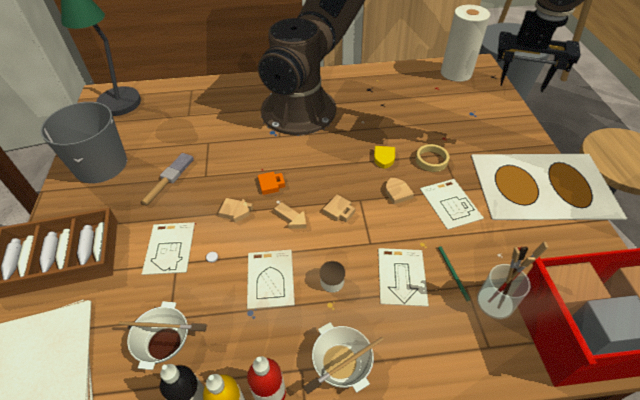

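Plywood figures in the top view: shield (245,235), mug (301,218), arrow (345,216), hut (394,228). The sheets are mug (200,218), arrow (262,150), shield (363,158) and hut (446,194), and the pot is at (316,148). Look-alikes to leave: yellow shield (246,281) and orange mug (362,257). I'll enlarge to confirm.

```bash
cat > h.py <<'E'
import numpy as np, cv2
from cell import env
def ray(c,uv,z,T=None):
    T=c["world_from_camera"] if T is None else T
    f=c["frame"].shape[0]/2/np.tan(np.radians(c["vertical_fov"])/2)
    uv=np.atleast_2d(np.asarray(uv,float))
    d=np.c_[(uv-[c["cx"],c["cy"]])/f,np.ones(len(uv))]@T[:3,:3].T
    return T[:3,3]+d*((z-T[2,3])/d[:,2])[:,None]
E
python3 - <<'E'
from h import *
c=env.read_camera("top"); im=c["frame"][:,:,::-1]
cv2.imwrite("pics/c1.png",cv2.resize(im[110:310,172:472],None,fx=2.6,fy=2.6,interpolation=cv2.INTER_CUBIC))
hsv=cv2.cvtColor(im.copy(),cv2.COLOR_BGR2HSV)
m=cv2.inRange(hsv,(0,0,130),(180,60,255)); m=cv2.morphologyEx(m,cv2.MORPH_CLOSE,np.ones((9,9)))
for k in cv2.findContours(m,0,2)[0]:
    a=cv2.contourArea(k)
    if 500<a<4000:
        (u,v),_,_=r=cv2.minAreaRect(k); w=ray(c,cv2.boxPoints(r),2)[:,:2]
        e=np.diff(np.vstack([w,w[:1]]),axis=0);L=np.hypot(*e.T);l=e[L.argmax()]
        print("white",int(u),int(v),int(a),w.mean(0).round(),L.round()[:2],"deg",np.degrees(np.arctan2(l[1],l[0])).round(1))
for n,(u,v) in dict(shield=(245,235),mug=(301,218),arrow=(345,216),hut=(394,228),table=(330,240)).items(): print(n,hsv[v-1:v+2,u-1:u+2].reshape(-1,3).mean(0).round())
print("pot",ray(c,(316,148),50))
E
```

```text
white 625 387 512 [ -52. -825.] [78. 64.] deg -91.2
white 446 194 1664 [ 504. -366.] [108. 149.] deg -3.6
white 540 192 2397 [ 502. -648.] [238. 120.] deg -83.0
white 613 178 1195 [ 542. -869.] [157. 148.] deg -91.4
white 362 158 1609 [ 621. -120.] [107. 147.] deg -1.9
white 261 150 1584 [653. 186.] [151. 108.] deg -9.3
white 439 111 1274 [ 765. -364.] [125. 127.] deg -149.3
white 315 86 1237 [856.  16.] [128. 126.] deg -16.8
white 132 69 755 [927. 593.] [105.  84.] deg -91.5
shield [ 18. 109. 193.]
mug [ 17. 109. 190.]
arrow [ 18. 105. 196.]
hut [ 18. 106. 196.]
table [ 15. 144. 149.]
pot [[642.70737189  19.82405967  50.        ]]
```

View pics/c1.png

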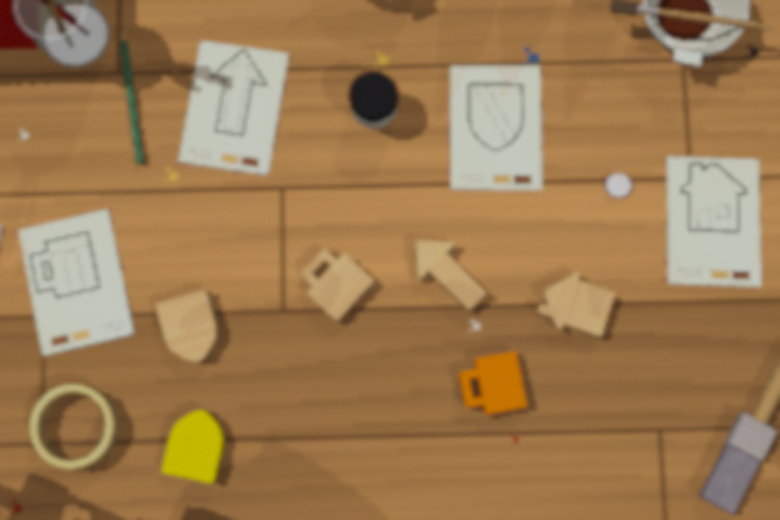

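```bash
cat >> h.py <<'E'
def toolshift(p,yaw_deg=None,s=None):
    "shift in tool axes and turn (deg) from now to world p, yaw"
    s=s or env.state(); y=s["tcp_rot"][2]
    R=np.array([[np.cos(y),np.sin(y),0],[np.sin(y),-np.cos(y),0],[0,0,-1]])
    return (R.T@(np.array(p)-s["eef_pos"])).round(1), None if yaw_deg is None else round(-((yaw_deg-np.degrees(y)+180)%360-180),1)
def wristT(s):
    from scipy.spatial.transform import Rotation as Ro
    T=np.eye(4);T[:3,:3]=Ro.from_euler("xyz",s["tcp_rot"]).as_matrix();T[:3,3]=s["eef_pos"];return T
def look(name,n):
    s=env.state();c=env.read_camera("wrist");T=wristT(s)@c["hand_eye"]
    cv2.imwrite(f"pics/{name}.png",c["frame"][:,:,::-1]);return c,T
E
python3 - <<'E'
from h import *
c=env.read_camera("wrist");print(c["hand_eye"].round(2),c["vertical_fov"],c["cx"],c["cy"])
print(toolshift((430,-20,330),90))
c=env.read_camera("top"); im=c["frame"][:,:,::-1]
hsv=cv2.cvtColor(im.copy(),cv2.COLOR_BGR2HSV)
o=np.array([172,110])
sh=np.array([(20,230),(108,210),(133,332),(45,353)])/2.6+o
w=ray(c,sh,2)[:,:2];print("mugsheet",w.round(),w.mean(0).round(),np.hypot(*np.diff(w,axis=0).T))
d=(w[0]+w[1]-w[2]-w[3]);print(np.degrees(np.arctan2(d[1],d[0])))
for n,p in dict(shield=(188,325),mug=(340,286),arrow=(452,277),hut=(582,304)).items(): print(n,ray(c,np.array(p)/2.6+o,18).round())
E
```

```text
[[-0.0000e+00 -9.7000e-01 -2.5000e-01  7.0970e+01]
 [ 1.0000e+00 -0.0000e+00  0.0000e+00  8.0000e-02]
 [-0.0000e+00 -2.5000e-01  9.7000e-01 -1.7081e+02]
 [ 0.0000e+00  0.0000e+00  0.0000e+00  1.0000e+00]] 70.05958867224356 324.83106158359897 199.0573043835925
(array([-399.9, -465.5, -115.7]), np.float64(65.6))
mugsheet [[511. 432.]
 [532. 331.]
 [390. 301.]
 [369. 400.]] [450. 366.] [103.51073088 145.01250252 101.9375747 ]
12.451484034290367
shield [[395. 235.  18.]]
mug [[435.  64.  18.]]
arrow [[442. -63.  18.]]
hut [[ 408. -208.   18.]]
```

Call:
arm_command([
  [-30,-32,-6,0,1],
  [-60,-65,-11,0,1],
  [-90,-98,-17,0,1],
  [-120,-130,-22,0,1],
  [-150,-162,-27,0,1],
])

```text
t: 0.75
eef_pos: [328.0, 358.1, 241.9]
tcp_rot: [3.141, 0.0, 2.716]
ft_force: [0.9, -0.4, 0.2]
opening: 1.002
grip_force: 0.0
```

Call:
arm_command([
  [-30,-32,-6,0,1],
  [-60,-65,-11,0,1],
  [-90,-98,-17,0,1],
  [-120,-130,-22,0,1],
  [-150,-162,-27,0,1],
])

```text
t: 1.25
eef_pos: [397.7, 148.5, 269.1]
tcp_rot: [3.141, 0.001, 2.716]
ft_force: [0.4, 0.9, -0.1]
opening: 0.996
grip_force: 0.0
```

Call:
arm_command([
  [-30,-32,-5,8,1],
  [-60,-65,-10,16,1],
  [-71,-78,-12,24,1],
  [-71,-78,-12,32,1],
  [-71,-78,-12,40,1],
])

```text
t: 1.75
eef_pos: [430.1, 49.1, 280.7]
tcp_rot: [3.141, -0.0, 2.01]
ft_force: [0.0, 0.5, -0.8]
opening: 0.999
grip_force: 0.0
```

Call:
arm_command([
  [0,0,0,8,1],
  [0,0,0,16,1],
  [0,0,0,25.6,1],
  [0,0,0,25.6,1],
  [0,0,0,25.6,1],
])

```text
t: 2.25
eef_pos: [429.9, 49.9, 280.6]
tcp_rot: [3.142, -0.0, 1.574]
ft_force: [-0.3, -0.3, -0.4]
opening: 1.0
grip_force: 0.0
```

Run:
```python
from h import *
c,T=look("w1",0)
import pickle;pickle.dump((c,T),open("w1.pkl","wb"))
print(env.state()["eef_pos"],env.state()["tcp_rot"])
```

```text
[429.93899534  49.88048127 280.64094576] [ 3.14152028e+00 -8.92113201e-05  1.57460868e+00]
```

View pics/w1.png

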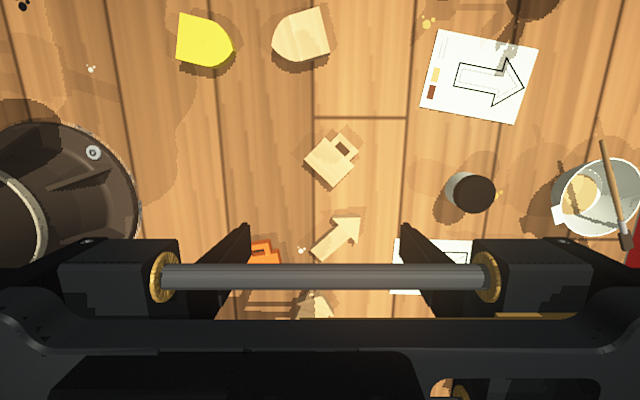

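Wrist view: plywood shield at (301,40), mug (331,159), arrow (337,237), the arrow sheet (480,77), and the pot (472,192). The yellow shield is at (204,42) and the orange mug at (263,250); both stay put.

```bash
cat >> h.py <<'E'
def polys(c,T,lo=(10,60,200),hi=(25,125,255),z=18,amin=600,amax=9000,eps=3):
    hsv=cv2.cvtColor(c["frame"],cv2.COLOR_RGB2HSV)
    m=cv2.morphologyEx(cv2.inRange(hsv,lo,hi),cv2.MORPH_OPEN,np.ones((3,3)))
    for k in cv2.findContours(m,0,2)[0]:
        if amin<cv2.contourArea(k)<amax:
            p=cv2.approxPolyDP(k,eps,True)[:,0]
            w=ray(c,p,z,T)[:,:2]
            print("poly",int(cv2.contourArea(k)));[print("  ",a,b.round()) for a,b in zip(p,w)]
E
python3 - <<'E'
from h import *
import pickle;c,T=pickle.load(open("w1.pkl","rb"))
hsv=cv2.cvtColor(c["frame"],cv2.COLOR_RGB2HSV)
for p in ((300,35),(325,165),(330,240),(370,150),(280,140),(305,68),(322,185)): print(p,hsv[p[1],p[0]])
polys(c,T)
print("white");polys(c,T,(0,0,200),(180,50,255),2,3000,20000,4)
E
```

```text
(300, 35) [ 22  94 247]
(325, 165) [ 23  85 251]
(330, 240) [ 22  93 247]
(370, 150) [ 16 132 231]
(280, 140) [ 16 138 210]
(305, 68) [ 15 145 123]
(322, 185) [ 14 142 169]
poly 1030
   [358 217] [484. -22.]
   [340 220] [455. -27.]
   [311 251] [408. -81.]
   [323 260] [428. -98.]
   [337 249] [451. -78.]
   [337 261] [451. -99.]
   [345 261] [465. -99.]
   [348 244] [469. -69.]
   [344 243] [462. -67.]
   [351 235] [473. -53.]
   [358 239] [485. -60.]
poly 606
   [576 175] [817.  47.]
   [571 183] [812.  34.]
   [582 211] [839. -11.]
   [592 202] [852.   4.]
   [596 184] [851.  33.]
poly 2219
   [323 138] [428. 101.]
   [305 160] [400.  68.]
   [331 185] [440.  30.]
   [338 184] [451.  31.]
   [336 208] [448.  -7.]
   [353 202] [475.   3.]
   [354 188] [476.  25.]
   [356 205] [480.  -2.]
   [362 205] [489.  -2.]
   [363 191] [490.  20.]
   [358 185] [482.  30.]
   [362 178] [488.  41.]
   [355 180] [477.  38.]
   [356 169] [478.  55.]
   [347 175] [465.  46.]
   [349 166] [467.  59.]
   [343 160] [458.  68.]
   [350 159] [469.  70.]
   [358 150] [480.  84.]
   [341 133] [454. 108.
[... 512 characters left out ...]
87. 206.]
   [329  52] [436. 218.]
white
poly 6274
   [438  30] [589. 250.]
   [420 106] [573. 148.]
   [513 123] [717. 124.]
   [524  89] [725. 172.]
   [491 107] [680. 147.]
   [492  94] [678. 165.]
   [452  86] [618. 176.]
   [455  76] [621. 190.]
   [455  85] [622. 177.]
   [494  92] [681. 168.]
   [494 102] [683. 154.]
   [519  89] [717. 172.]
   [509  65] [697. 205.]
   [503  76] [691. 190.]
   [494  76] [678. 190.]
   [494  70] [676. 198.]
   [460  64] [626. 206.]
   [455  76] [621. 190.]
   [460  61] [625. 210.]
   [496  68] [679. 201.]
   [502  54] [685. 219.]
   [508  55] [693. 218.]
   [503  51] [685. 223.]
   [508  43] [691. 234.]
   [496  51] [675. 223.]
   [495  40] [672. 237.]
```

Run:
```python
from h import *
import pickle;c,T=pickle.load(open("w1.pkl","rb"))
polys(c,T,(19,60,200),(28,125,255),amin=500,eps=2.5)
c=env.read_camera("top"); hsv=cv2.cvtColor(c["frame"],cv2.COLOR_RGB2HSV)
for p in ((245,232),(394,230),(410,210)):print(hsv[p[1],p[0]])
```

```text
poly 945
   [359 217] [485. -22.]
   [335 218] [447. -24.]
   [338 226] [452. -38.]
   [312 251] [410. -81.]
   [323 260] [428. -98.]
   [350 236] [472. -55.]
   [357 242] [483. -65.]
poly 609
   [576 175] [817.  47.]
   [571 183] [812.  34.]
   [578 208] [832.  -6.]
   [582 211] [839. -11.]
   [593 201] [853.   5.]
   [596 184] [851.  33.]
   [583 175] [827.  47.]
poly 1527
   [341 134] [454. 107.]
   [330 142] [438.  95.]
   [323 139] [428. 100.]
   [306 157] [402.  73.]
   [331 185] [440.  30.]
   [353 167] [473.  58.]
   [349 160] [467.  69.]
   [358 152] [480.  81.]
poly 2164
   [318   7] [421. 272.]
   [284  18] [375. 259.]
   [274  32] [361. 242.]
   [272  47] [357. 224.]
   [291  60] [383. 207.]
   [329  52] [436. 218.]
[ 18 105 204]
[ 17 114 155]
[ 16 135 193]
```

Call:
arm_command([
  [-25,5,35,8.5,1],
  [-50,10,70,17,1],
  [-75,16,105,25.5,1],
  [-95,20,140,34,1],
  [-105,22,160,42.5,1],
])

```text
t: 2.85
eef_pos: [451.5, -56.3, 118.4]
tcp_rot: [-3.14, 0.001, 0.824]
ft_force: [0.4, 1.1, 0.1]
opening: 1.0
grip_force: 0.0
```

Call:
arm_command([
  [0,0,30,1.7,1],
  [0,0,40,1.7,1],
  [0,0,40,1.7,1],
])

```text
t: 3.15
eef_pos: [451.5, -54.9, 79.8]
tcp_rot: [-3.139, 0.001, 0.802]
ft_force: [-0.4, -0.1, 0.5]
opening: 1.0
grip_force: 0.0
```

Run:
```python
from h import *
c,T=look("w2",0)
import pickle;pickle.dump((c,T),open("w2.pkl","wb"))
print(env.state()["eef_pos"],np.degrees(env.state()["tcp_rot"]))
polys(c,T,(19,50,200),(28,125,255),amin=500,amax=40000,eps=5)
```

```text
[452.0292024  -54.94867966  80.81082938] [-1.79959836e+02  1.64337174e-02  4.59497198e+01]
poly 2661
   [327 156] [485. -23.]
   [292 193] [443. -25.]
   [310 195] [452. -36.]
   [309 219] [437. -51.]
   [325 227] [442. -66.]
   [337 261] [427. -96.]
   [341 196] [470. -55.]
   [359 193] [483. -64.]
poly 3446
   [174  72] [446. 103.]
   [175  90] [436.  94.]
   [162  91] [429. 101.]
   [164 102] [423.  95.]
   [204  97] [448.  76.]
   [213 106] [448.  66.]
   [195 125] [427.  67.]
   [168 129] [409.  80.]
   [169 141] [403.  74.]
   [187 138] [415.  65.]
   [172 147] [401.  69.]
   [244 147] [442.  29.]
   [241  89] [473.  60.]
   [225  88] [465.  69.]
   [220  78] [468.  76.]
   [218  91] [460.  71.]
   [179  91] [438.  92.]
   [184  74] [450.  97.]
```

View pics/w2.png

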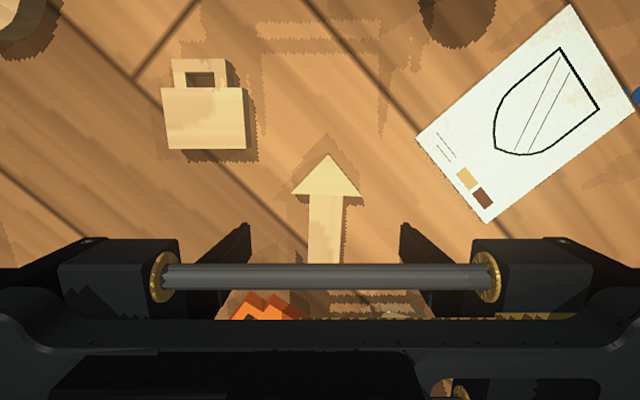

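Call:
arm_command([
  [-2,0,30,0,1],
  [-2,0,60,0,1],
  [-2,0,77,0,1],
  [-2,0,77,0,1],
  [-2,0,77,0,0],
])

```text
t: 3.7
eef_pos: [451.2, -56.5, 4.8]
tcp_rot: [3.141, -0.001, 0.801]
ft_force: [0.5, 1.3, 0.4]
opening: 0.959
grip_force: 0.0
```

Call:
arm_command([
  [0,0,0,0,0],
  [0,0,0,0,0],
  [0,0,0,0,0],
  [0,0,0,0,0],
  [0,0,0,0,0],
])

```text
t: 4.2
eef_pos: [450.7, -56.6, 3.8]
tcp_rot: [3.141, -0.0, 0.799]
ft_force: [-1.1, 0.5, 0.1]
opening: 0.55
grip_force: 0.0
```

Call:
arm_command([
  [0,0,-20,0,0],
  [0,0,-60,0,0],
  [0,0,-100,0,0],
  [0,0,-130,0,0],
  [0,0,-130,0,0],
])

```text
t: 4.7
eef_pos: [452.0, -56.9, 136.9]
tcp_rot: [3.136, -0.003, 0.8]
ft_force: [0.6, 0.7, -1.2]
opening: 0.128
grip_force: 0.0
```

Run:
```python
from h import *
c=env.read_camera("top")
for z in (0,60,100):print("cup edge",z,ray(c,[(213,125),(200,125),(186,98)],z).round()[:,:2].tolist())
s=env.read_camera("scene")
for z in (0,60,100):print("scene cup",z,ray(s,[(480,300),(497,315),(505,265),(530,250)],z).round()[:,:2].tolist())
print(toolshift((673,183,130),-9.3))
```

```text
cup edge 0 [[739.0, 336.0], [740.0, 376.0], [829.0, 422.0]]
cup edge 60 [[717.0, 320.0], [718.0, 358.0], [803.0, 402.0]]
cup edge 100 [[702.0, 310.0], [703.0, 346.0], [785.0, 388.0]]
scene cup 0 [[733.0, 345.0], [772.0, 369.0], [652.0, 436.0], [619.0, 512.0]]
scene cup 60 [[761.0, 317.0], [797.0, 339.0], [686.0, 402.0], [655.0, 473.0]]
scene cup 100 [[780.0, 299.0], [814.0, 320.0], [708.0, 379.0], [679.0, 447.0]]
(array([326.8,  -7.5,   3.8]), np.float64(55.1))
```

The grip closed too slowly, so the lift came before contact. I'll reopen, go down again and wait longer.

Call:
arm_command([
  [0,0,0,0,1],
  [0,0,0,0,1],
  [0,0,0,0,1],
  [0,0,0,0,1],
  [0,0,0,0,1],
])

```text
t: 5.3
eef_pos: [450.5, -56.5, 133.3]
tcp_rot: [-3.141, 0.0, 0.799]
ft_force: [-0.4, -0.5, -1.2]
opening: 0.417
grip_force: 0.0
```

Call:
arm_command([
  [0,0,30,0,1],
  [0,0,60,0,1],
  [0,0,90,0,1],
  [0,0,90,0,1],
  [0,0,90,0,1],
])

```text
t: 5.8
eef_pos: [450.5, -56.5, 43.8]
tcp_rot: [-3.141, 0.001, 0.799]
ft_force: [0.7, -0.9, 0.3]
opening: 0.836
grip_force: 0.0
```

Call:
arm_command([
  [0,0,25,0,1],
  [0,0,40,0,1],
  [0,0,40,0,1],
  [0,0,40,0,0],
  [0,0,40,0,0],
])

```text
t: 6.3
eef_pos: [451.2, -56.7, 4.9]
tcp_rot: [3.14, -0.001, 0.799]
ft_force: [-0.5, 0.3, -0.2]
opening: 0.884
grip_force: 0.0
```

Call:
arm_command([
  [0,0,0,0,0],
  [0,0,0,0,0],
  [0,0,0,0,0],
  [0,0,0,0,0],
  [0,0,0,0,0],
])

```text
t: 6.8
eef_pos: [450.6, -56.5, 3.6]
tcp_rot: [-3.142, -0.0, 0.799]
ft_force: [0.4, -0.2, -0.0]
opening: 0.468
grip_force: 0.0
```

Call:
arm_command([
  [0,0,0,0,0],
  [0,0,0,0,0],
  [0,0,0,0,0],
  [0,0,0,0,0],
  [0,0,0,0,0],
])

```text
t: 7.3
eef_pos: [450.6, -56.5, 3.6]
tcp_rot: [-3.142, -0.0, 0.799]
ft_force: [-0.4, 0.7, -0.3]
opening: 0.291
grip_force: 29.6
```

Call:
arm_command([
  [0,0,-40,0,0],
  [0,0,-80,0,0],
  [0,0,-120,0,0],
  [40,-1,-120,0,0],
  [85,-3,-120,0,0],
])

```text
t: 7.8
eef_pos: [508.6, 6.5, 125.4]
tcp_rot: [3.139, -0.002, 0.797]
ft_force: [1.7, -0.3, -0.7]
opening: 0.29
grip_force: 29.6
```

Call:
arm_command([
  [40,-1,0,0,0],
  [80,-2,0,0,0],
  [120,-4,0,0,0],
  [160,-5,0,0,0],
  [200,-6,0,0,0],
])

```text
t: 8.3
eef_pos: [643.6, 155.5, 123.5]
tcp_rot: [-3.141, 0.0, 0.8]
ft_force: [-0.5, -0.8, 0.8]
opening: 0.291
grip_force: 29.6
```

Call:
arm_command([
  [20,0,0,8,0],
  [40,0,0,16,0],
  [40,0,0,24,0],
  [40,0,0,32,0],
  [40,0,0,40,0],
])

```text
t: 8.8
eef_pos: [670.5, 182.9, 123.2]
tcp_rot: [-3.142, 0.001, 0.096]
ft_force: [0.2, 0.5, -0.8]
opening: 0.292
grip_force: 29.6
```

Call:
arm_command([
  [0,0,0,8,0],
  [0,0,0,15,0],
  [0,0,0,15,0],
  [0,0,0,15,0],
])

```text
t: 9.2
eef_pos: [670.6, 182.7, 123.5]
tcp_rot: [3.142, 0.0, -0.157]
ft_force: [0.9, 0.5, -1.0]
opening: 0.299
grip_force: 29.6
```

Run:
```python
from h import *
c,T=look("w3",0)
import pickle;pickle.dump((c,T),open("w3.pkl","wb"))
s=env.state();print(s["eef_pos"],np.degrees(s["tcp_rot"]),s["opening"],s["grip_force"],toolshift((671,183,6),-9.3))
print("white");polys(c,T,(0,0,170),(180,50,255),2,5000,90000,8)
```

```text
[670.57963929 182.72110245 123.48743297] [ 1.79997288e+02  1.66754708e-02 -9.00182222e+00] 0.29043620184976154 29.64063048362732 (array([  0.4,  -0.3, 117.5]), np.float64(0.3))
white
```

View pics/w3.png

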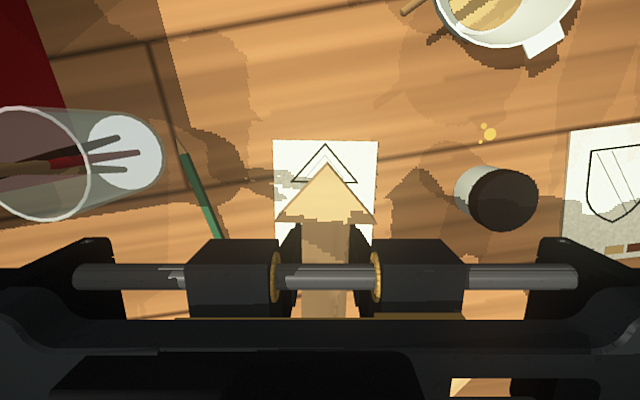

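Call:
arm_command([
  [0,0,40,0,0],
  [0,0,80,0,0],
  [0,0,105,0,0],
  [0,0,117,0,0],
  [0,0,117.5,0,0],
])

```text
t: 9.75
eef_pos: [670.6, 182.6, 5.4]
tcp_rot: [3.141, 0.001, -0.159]
ft_force: [0.2, 0.0, 0.2]
opening: 0.293
grip_force: 30.0
```

Call:
arm_command([
  [0,0,0,0,0],
  [0,0,0,0,1],
  [0,0,0,0,1],
  [0,0,0,0,1],
  [0,0,0,0,1],
])

```text
t: 10.25
eef_pos: [670.8, 182.8, 6.5]
tcp_rot: [-3.141, -0.0, -0.16]
ft_force: [-0.7, -0.6, 0.2]
opening: 0.572
grip_force: 0.0
```

Call:
arm_command([
  [0,0,-20,0,1],
  [0,0,-60,0,1],
  [0,0,-100,0,1],
  [0,0,-144,0,1],
  [0,0,-144,0,1],
])

```text
t: 10.75
eef_pos: [673.0, 183.2, 156.9]
tcp_rot: [-3.138, -0.01, -0.16]
ft_force: [-0.2, 0.8, 0.3]
opening: 0.976
grip_force: 0.0
```

Run:
```python
from h import *
c,T=look("w4",0)
s=env.state();print(s["eef_pos"],np.degrees(s["tcp_rot"]),toolshift((437,66,120),43.6))
polys(c,T,(19,50,200),(28,125,255),z=20,amin=500,amax=40000,eps=4)
```

```text
[671.81800465 182.99057849 153.51667136] [-179.88705601   -0.31029943   -9.18709983] (array([-213.1,  153. ,   33.5]), np.float64(-52.8))
poly 2113
   [325 151] [718. 176.]
   [303 176] [695. 204.]
   [314 181] [688. 193.]
   [314 234] [627. 204.]
   [337 234] [622. 178.]
   [338 181] [683. 167.]
   [351 178] [684. 153.]
poly 583
   [438  27] [817.  50.]
   [477   0] [834.  12.]
   [440   2] [838.  46.]
```

View pics/w4.png

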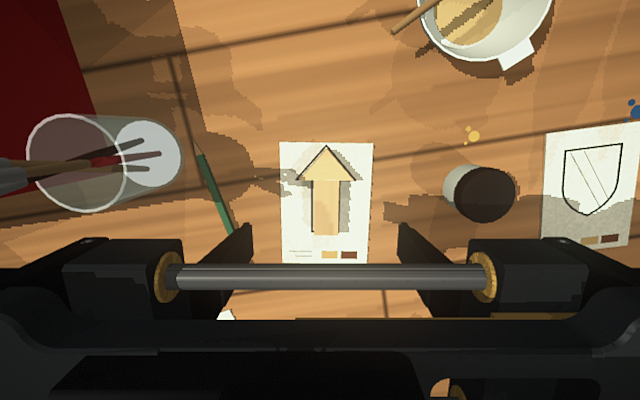

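Arrow lies on its drawing (325,190). Next the mug.

Call:
arm_command([
  [-40,28,4,0,1],
  [-80,57,8,0,1],
  [-120,86,12,0,1],
  [-160,115,16,0,1],
  [-196,141,20,0,1],
])

```text
t: 11.3
eef_pos: [451.8, 74.2, 129.1]
tcp_rot: [3.141, 0.002, -0.16]
ft_force: [1.6, 0.4, -0.4]
opening: 1.003
grip_force: 0.0
```

Call:
arm_command([
  [-17,12,13,-8,1],
  [-17,12,33,-16,1],
  [-17,12,43,-24,1],
  [-17,12,43,-32,1],
  [-17,12,43,-40,1],
])

```text
t: 11.8
eef_pos: [435.1, 65.7, 85.9]
tcp_rot: [-3.14, 0.002, 0.543]
ft_force: [-0.1, 0.2, -0.5]
opening: 1.003
grip_force: 0.0
```

Call:
arm_command([
  [0,0,0,-8,1],
  [0,0,0,-13,1],
  [0,0,0,-13,1],
  [0,0,0,-13,1],
])

```text
t: 12.2
eef_pos: [435.6, 65.7, 86.6]
tcp_rot: [-3.141, 0.001, 0.762]
ft_force: [0.5, -0.8, 0.6]
opening: 0.996
grip_force: 0.0
```

Run:
```python
from h import *
c,T=look("w5",0)
s=env.state();print(s["eef_pos"],np.degrees(s["tcp_rot"]),toolshift((437,66,4),43.6))
polys(c,T,(19,50,200),(28,125,255),z=18,amin=500,amax=40000,eps=5)
```

```text
[435.6894549   65.74265574  86.76059342] [-1.79966525e+02  2.81713890e-02  4.36599088e+01] (array([ 1.1,  0.7, 82.8]), np.float64(0.1))
poly 4275
   [346 159] [479.  83.]
   [317 166] [458.  96.]
   [301 162] [451. 108.]
   [302 182] [439.  96.]
   [289 186] [429. 102.]
   [292 213] [413.  84.]
   [308 214] [422.  73.]
   [292 218] [409.  80.]
   [293 233] [400.  70.]
   [360 231] [442.  28.]
   [360 182] [474.  60.]
   [347 181] [467.  69.]
poly 4438
   [122  48] [422. 265.]
   [121  55] [417. 263.]
   [108  54] [411. 271.]
   [96 93] [380. 262.]
   [146 122] [389. 221.]
   [ 99 103] [375. 256.]
   [ 97 111] [369. 254.]
   [116 145] [356. 228.]
   [133 147] [365. 217.]
   [155 139] [383. 208.]
   [159 132] [390. 209.]
   [145 123] [388. 221.]
   [164 128] [395. 208.]
   [171 109] [411. 212.]
   [164 114] [404. 214.]
   [150  99] [406. 229.]
   [154 112] [400. 221.]
   [126  99] [393. 242.]
   [128  89] [400. 246.]
   [150  85] [414. 235.]
   [177  93] [424. 216.]
   [181  82] [433. 218.]
```

View pics/w5.png

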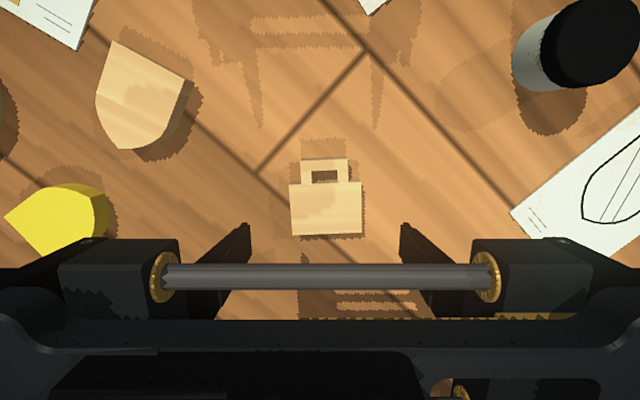

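Call:
arm_command([
  [0,0,40,0,1],
  [0,0,70,0,1],
  [0,0,83,0,1],
  [0,0,83,0,1],
  [0,0,83,0,0],
])

```text
t: 12.75
eef_pos: [435.9, 65.8, 4.2]
tcp_rot: [-3.141, 0.0, 0.764]
ft_force: [-0.5, 0.4, -0.1]
opening: 0.955
grip_force: 0.0
```

Call:
arm_command([
  [0,0,0,0,0],
  [0,0,0,0,0],
  [0,0,0,0,0],
  [0,0,0,0,0],
  [0,0,0,0,0],
])

```text
t: 13.25
eef_pos: [436.2, 65.7, 4.6]
tcp_rot: [3.141, -0.001, 0.764]
ft_force: [-1.8, 0.2, 6.5]
opening: 0.65
grip_force: 29.7
```

Call:
arm_command([
  [0,0,0,0,0],
  [0,0,-30,0,0],
  [0,0,-70,0,0],
  [0,0,-110,0,0],
  [0,0,-120,0,0],
])

```text
t: 13.75
eef_pos: [437.1, 65.8, 127.5]
tcp_rot: [3.138, -0.004, 0.765]
ft_force: [0.2, -0.3, -1.0]
opening: 0.653
grip_force: 29.7
```

Call:
arm_command([
  [30,-25,0,0,0],
  [60,-50,0,0,0],
  [90,-76,0,0,0],
  [125,-105,0,0,0],
  [160,-134,0,0,0],
])

```text
t: 14.25
eef_pos: [458.4, 274.8, 123.5]
tcp_rot: [-3.141, 0.001, 0.764]
ft_force: [0.0, -0.5, -0.6]
opening: 0.653
grip_force: 29.7
```

Call:
arm_command([
  [30,-25,0,-8,0],
  [60,-50,0,-16,0],
  [75,-63,0,-24,0],
  [75,-63,0,-32,0],
  [75,-63,0,-40,0],
])

```text
t: 14.75
eef_pos: [468.6, 371.2, 122.9]
tcp_rot: [-3.14, 0.001, 1.47]
ft_force: [-0.1, -0.3, -0.4]
opening: 0.651
grip_force: 29.7
```

Call:
arm_command([
  [0,0,0,-8,0],
  [0,0,0,-16,0],
  [0,0,0,-18.8,0],
  [0,0,0,-18.8,0],
  [0,0,0,-18.8,0],
])

```text
t: 15.25
eef_pos: [469.0, 370.5, 123.6]
tcp_rot: [-3.141, 0.0, 1.789]
ft_force: [-0.7, 0.7, -0.0]
opening: 0.651
grip_force: 29.7
```

Run:
```python
from h import *
c,T=look("w6",0)
s=env.state();print(s["eef_pos"],np.degrees(s["tcp_rot"]),s["opening"],s["grip_force"],toolshift((469.5,370,6),102.4))
print("white");polys(c,T,(0,0,170),(180,60,255),2,2000,90000,8)
```

```text
[469.1005898  370.50460732 123.72637032] [-1.79972274e+02  4.56358229e-03  1.02508208e+02] 0.6560370194066256 29.723156690597534 (array([ -0.6,   0.3, 117.7]), np.float64(0.1))
white
poly 6303
   [234 141] [368. 404.]
   [241 238] [390. 302.]
   [288 204] [434. 351.]
   [286 179] [427. 377.]
   [304 166] [442. 395.]
   [305 147] [439. 414.]
   [349 147] [483. 423.]
   [359 202] [507. 370.]
   [377 204] [526. 372.]
   [379 141] [511. 436.]
poly 16870
   [151  31] [280. 486.]
   [393 120] [519. 458.]
   [442   0] [533. 567.]
   [391   0] [489. 558.]
   [367  30] [474. 530.]
   [333  42] [446. 513.]
   [289  36] [405. 509.]
   [241   0] [358. 529.]
   [156   0] [283. 512.]
```

View pics/w6.png

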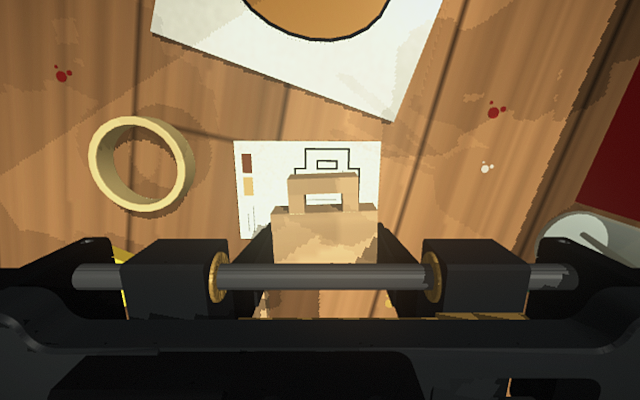

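Mug sheet corners at (234,141) and (379,141) give the sheet centre at (450.5,369), 2 mm further in y than the target. Placing the mug there.

Call:
arm_command([
  [2,0,40,0,0],
  [2,0,80,0,0],
  [2,0,105,0,0],
  [2,0,117,0,0],
  [2,0,117.5,0,0],
])

```text
t: 15.8
eef_pos: [468.4, 372.4, 5.6]
tcp_rot: [-3.14, 0.001, 1.79]
ft_force: [-0.2, -0.2, -0.2]
opening: 0.649
grip_force: 29.9
```

Call:
arm_command([
  [0,0,0,0,0],
  [0,0,0,0,1],
  [0,0,0,0,1],
  [0,0,0,0,1],
  [0,0,0,0,1],
])

```text
t: 16.3
eef_pos: [468.9, 372.6, 7.0]
tcp_rot: [3.141, -0.0, 1.791]
ft_force: [0.4, 0.4, 0.8]
opening: 0.927
grip_force: 0.0
```

Call:
arm_command([
  [0,0,-20,0,1],
  [0,0,-60,0,1],
  [0,0,-100,0,1],
  [0,0,-144,0,1],
  [0,0,-144,0,1],
])

```text
t: 16.8
eef_pos: [470.6, 373.8, 156.4]
tcp_rot: [3.133, -0.003, 1.791]
ft_force: [-0.1, 0.0, -1.7]
opening: 0.999
grip_force: 0.0
```

Run:
```python
from h import *
c,T=look("w7",0)
s=env.state();print(s["eef_pos"],np.degrees(s["tcp_rot"]),toolshift((400,237,85),14))
polys(c,T,(19,50,200),(28,125,255),z=20,amin=500,amax=40000,eps=5)
```

```text
[469.6554817  373.14621643 153.51780906] [ 1.79704400e+02 -1.07763387e-01  1.02606674e+02] (array([-117.7,  -97.7,   68.5]), np.float64(88.6))
poly 2790
   [340 154] [479. 417.]
   [304 155] [442. 408.]
   [304 173] [446. 389.]
   [294 174] [435. 385.]
   [295 213] [445. 342.]
   [349 211] [504. 357.]
   [350 172] [494. 401.]
   [339 170] [482. 400.]
poly 5702
   [129 123] [259. 401.]
   [110 145] [240. 374.]
   [118 184] [250. 333.]
   [148 204] [283. 317.]
   [182 198] [320. 332.]
   [195 176] [331. 360.]
   [188 143] [320. 394.]
   [161 122] [291. 409.]
```

View pics/w7.png

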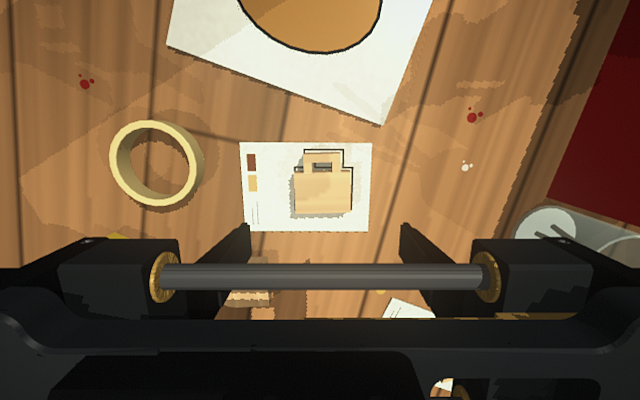

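Mug sits on its drawing (323,183). Next the plywood shield.

Call:
arm_command([
  [-30,-25,0,8,1],
  [-60,-50,15,16,1],
  [-90,-75,30,24,1],
  [-118,-98,50,32,1],
  [-118,-98,68,40,1],
])

```text
t: 17.35
eef_pos: [395.9, 233.0, 81.4]
tcp_rot: [-3.139, 0.003, 1.085]
ft_force: [0.5, 0.8, 0.1]
opening: 0.999
grip_force: 0.0
```

Call:
arm_command([
  [0,0,0,8,1],
  [0,0,0,16,1],
  [0,0,0,24,1],
  [0,0,0,32,1],
  [0,0,0,40,1],
])

```text
t: 17.85
eef_pos: [398.3, 235.7, 81.7]
tcp_rot: [-3.142, 0.002, 0.389]
ft_force: [0.2, 0.2, 0.2]
opening: 1.002
grip_force: 0.0
```

Call:
arm_command([
  [0,0,0,8.5,1],
  [0,0,0,8.5,1],
  [0,0,0,8.5,1],
])

```text
t: 18.15
eef_pos: [398.5, 235.8, 82.1]
tcp_rot: [3.141, 0.001, 0.251]
ft_force: [0.6, 0.2, -0.3]
opening: 1.001
grip_force: 0.0
```

Run:
```python
from h import *
c,T=look("w8",0)
s=env.state();print(s["eef_pos"],np.degrees(s["tcp_rot"]))
polys(c,T,(19,50,190),(28,135,255),z=18,amin=900,amax=40000,eps=5)
```

```text
[398.63354346 235.87909035  82.19934006] [1.79996357e+02 4.52901415e-02 1.43391560e+01]
poly 3925
   [356 174] [435. 218.]
   [289 176] [420. 272.]
   [290 221] [382. 263.]
   [309 249] [360. 240.]
   [312 228] [380. 243.]
   [338 243] [372. 217.]
   [354 227] [390. 207.]
   [329 225] [386. 229.]
   [355 223] [394. 207.]
   [356 193] [420. 214.]
   [342 192] [418. 226.]
   [356 189] [423. 215.]
```

View pics/w8.png

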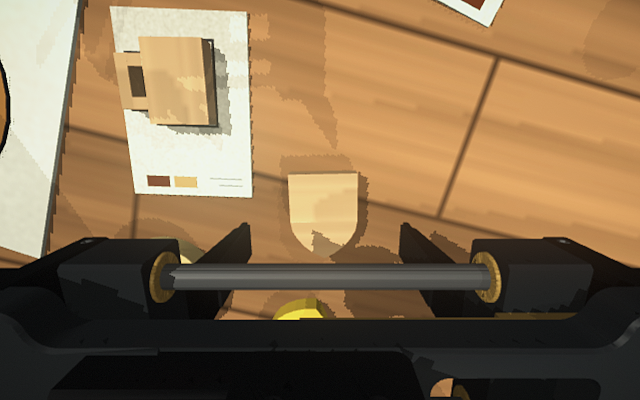

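Call:
arm_command([
  [0,0,40,0,1],
  [0,0,65,0,1],
  [0,0,77,0,1],
  [0,0,77,0,1],
  [0,0,77,0,0],
])

```text
t: 18.7
eef_pos: [398.9, 236.0, 5.7]
tcp_rot: [3.142, 0.0, 0.248]
ft_force: [0.2, -0.5, 0.4]
opening: 0.958
grip_force: 0.0
```

Call:
arm_command([
  [0,0,0,0,0],
  [0,0,0,0,0],
  [0,0,0,0,0],
  [0,0,0,0,0],
  [0,0,0,0,0],
])

```text
t: 19.2
eef_pos: [399.0, 236.1, 6.0]
tcp_rot: [-3.141, -0.001, 0.246]
ft_force: [0.4, -0.3, 5.4]
opening: 0.607
grip_force: 29.9
```

Call:
arm_command([
  [0,0,0,0,0],
  [0,0,-30,0,0],
  [0,0,-70,0,0],
  [0,0,-110,0,0],
  [0,0,-120,0,0],
])

```text
t: 19.7
eef_pos: [399.9, 236.5, 129.0]
tcp_rot: [-3.141, -0.005, 0.246]
ft_force: [0.2, -0.1, 0.4]
opening: 0.607
grip_force: 29.9
```

Call:
arm_command([
  [15,41,0,0,0],
  [30,82,0,0,0],
  [45,123,0,0,0],
  [60,164,0,0,0],
  [75,205,0,0,0],
])

```text
t: 20.2
eef_pos: [522.1, 53.8, 124.9]
tcp_rot: [-3.141, 0.001, 0.246]
ft_force: [0.5, 1.1, -1.2]
opening: 0.609
grip_force: 29.9
```

Call:
arm_command([
  [15,41,0,0,0],
  [30,82,0,0,0],
  [45,123,0,0,0],
  [60,164,0,8,0],
  [72,200,0,16,0],
])

```text
t: 20.7
eef_pos: [640.8, -122.9, 124.4]
tcp_rot: [-3.141, 0.001, -0.039]
ft_force: [-0.0, 1.0, -0.6]
opening: 0.609
grip_force: 29.9
```

Call:
arm_command([
  [0,0,0,0,0],
  [0,0,0,0,0],
])

```text
t: 20.9
eef_pos: [639.6, -121.4, 124.2]
tcp_rot: [-3.141, 0.002, -0.033]
ft_force: [-0.8, 0.1, -0.0]
opening: 0.608
grip_force: 29.9
```

Run:
```python
from h import *
c,T=look("w9",0)
s=env.state();print(s["eef_pos"],np.degrees(s["tcp_rot"]),s["opening"],s["grip_force"],toolshift((641,-120.7,7),-1.9))
print("white");polys(c,T,(0,0,140),(180,60,255),2,2000,90000,8)
polys(c,T,(15,30,150),(28,135,255),z=18,amin=900,amax=40000,eps=5)
```

```text
[ 639.41030412 -120.63420102  124.51920414] [-1.79960667e+02  1.04687836e-01 -1.84238989e+00] 0.6075921745558104 29.9175363779068 (array([  1.6,   0. , 117.5]), np.float64(0.1))
white
poly 3207
   [272 141] [696. -70.]
   [274 194] [641. -68.]
   [293 190] [645. -88.]
   [292 163] [674. -89.]
   [353 161] [ 674. -151.]
   [354 190] [ 643. -152.]
   [373 191] [ 641. -172.]
   [375 141] [ 693. -174.]
poly 5567
   [  0 116] [730. 196.]
   [  0 128] [718. 200.]
   [ 23 121] [724. 175.]
   [ 63 165] [679. 147.]
   [ 46 166] [679. 165.]
   [ 51 223] [617. 177.]
   [  5 222] [620. 227.]
   [  0 200] [645. 224.]
   [  0 250] [588. 243.]
   [ 45 255] [580. 194.]
   [ 35 240] [598. 200.]
   [ 56 250] [585. 180.]
   [ 85 237] [600. 144.]
   [ 77 127] [717. 123.]
poly 3357
   [529  83] [ 743. -321.]
   [538 116] [ 712. -334.]
   [558 135] [ 693. -357.]
   [552 150] [ 678. -353.]
   [584 156] [ 671. -387.]
   [592 141] [ 686. -392.]
   [639 122] [ 703. -435.]
   [639 105] [ 719. -431.]
   [540 105] [ 722. -334.]
poly 3534
   [638   3] [ 807. -408.]
   [577  23] [ 792. -357.]
   [599  52] [ 768. -
[... 722 characters left out ...]
62.]
   [245 175] [665. -44.]
   [256 179] [661. -54.]
   [267 200] [639. -63.]
   [262 204] [635. -58.]
   [268 210] [629. -63.]
   [274 205] [634. -70.]
   [275 220] [618. -70.]
   [323 234] [ 601. -118.]
   [324 221] [ 615. -120.]
   [373 226] [ 608. -170.]
   [379 196] [ 640. -176.]
   [399 179] [ 656. -195.]
poly 2464
   [  2 127] [719. 180.]
   [  4 220] [627. 208.]
   [ 32 225] [621. 181.]
   [ 24 164] [683. 170.]
   [ 39 163] [684. 155.]
poly 1463
   [359 125] [ 709. -156.]
   [333 113] [ 721. -132.]
   [298 116] [719. -99.]
   [271 134] [704. -73.]
   [359 133] [ 702. -156.]
poly 1007
   [144  17] [805.  28.]
   [179  27] [797.  -0.]
   [198   0] [816. -20.]
   [165   0] [817.   8.]
```

View pics/w9.png

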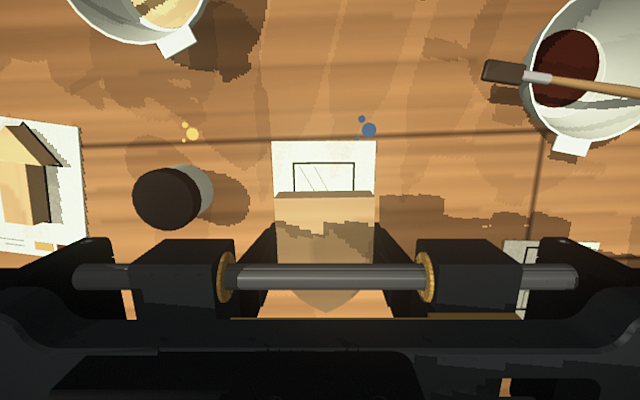

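Call:
arm_command([
  [1.5,0,40,0,0],
  [1.5,0,80,0,0],
  [1.5,0,105,0,0],
  [1.5,0,117,0,0],
  [1.5,0,117,0,0],
])

```text
t: 21.45
eef_pos: [641.0, -119.8, 7.8]
tcp_rot: [-3.141, 0.002, -0.031]
ft_force: [0.3, -0.8, 0.4]
opening: 0.608
grip_force: 30.0
```

Call:
arm_command([
  [0,0,0,0,0],
  [0,0,0,0,1],
  [0,0,0,0,1],
  [0,0,0,0,1],
  [0,0,0,0,1],
])

```text
t: 21.95
eef_pos: [641.8, -121.1, 9.0]
tcp_rot: [3.142, -0.001, -0.033]
ft_force: [0.5, 1.0, -0.1]
opening: 0.888
grip_force: 0.0
```

Call:
arm_command([
  [0,0,-20,0,1],
  [0,0,-60,0,1],
  [0,0,-100,0,1],
  [0,0,-144,0,1],
  [0,0,-144,0,1],
])

```text
t: 22.45
eef_pos: [643.9, -121.7, 158.9]
tcp_rot: [3.139, -0.009, -0.033]
ft_force: [0.6, -0.1, -0.7]
opening: 1.002
grip_force: 0.0
```

Run:
```python
from h import *
c,T=look("w10",0)
s=env.state();print(s["eef_pos"],np.degrees(s["tcp_rot"]))
polys(c,T,(19,50,190),(28,135,255),z=20,amin=1500,amax=40000,eps=5)
```

```text
[ 642.72128209 -121.34006543  155.72757399] [179.9252637   -0.30936771  -1.89444983]
poly 2789
   [298 167] [673. -94.]
   [303 215] [618. -96.]
   [320 230] [ 599. -115.]
   [334 227] [ 602. -131.]
   [348 211] [ 621. -148.]
   [349 167] [ 671. -149.]
poly 1675
   [ 40 132] [719. 177.]
   [ 21 155] [696. 204.]
   [ 61 219] [622. 179.]
   [ 56 165] [684. 169.]
   [ 69 163] [685. 154.]
```

Call:
arm_command([
  [-40,24,0,-8,1],
  [-80,47,0,-16,1],
  [-120,71,0,-24,1],
  [-160,95,0,-32,1],
  [-200,118,0,-40,1],
])

```text
t: 23.0
eef_pos: [435.7, -232.6, 151.6]
tcp_rot: [-3.14, 0.0, 0.671]
ft_force: [-0.9, -1.1, 0.5]
opening: 0.996
grip_force: 0.0
```

Call:
arm_command([
  [-12,36,0,-8,1],
  [-12,36,0,-16,1],
  [-12,36,0,-24,1],
  [-12,36,0,-32,1],
  [-12,36,0,-40,1],
])

```text
t: 23.5
eef_pos: [450.1, -267.9, 151.4]
tcp_rot: [-3.14, -0.001, 1.369]
ft_force: [-0.4, 0.7, 0.1]
opening: 0.997
grip_force: 0.0
```

Call:
arm_command([
  [0,0,0,0,1],
  [0,0,0,0,1],
])

```text
t: 23.7
eef_pos: [450.3, -267.9, 151.9]
tcp_rot: [-3.141, -0.001, 1.359]
ft_force: [0.6, -0.3, 0.1]
opening: 0.996
grip_force: 0.0
```

Run:
```python
from h import *
c,T=look("w11",0)
s=env.state();print(s["eef_pos"],np.degrees(s["tcp_rot"]))
polys(c,T,(19,50,190),(28,135,255),z=18,amin=900,amax=40000,eps=3)
a=cv2.imread("pics/w10.png")[100:270,200:440];b=cv2.imread("pics/w11.png")
a=cv2.resize(a,(480,340))
cv2.imwrite("pics/v11.png",np.vstack([b[:260],cv2.copyMakeBorder(a,0,0,0,160,0)]))
```

```text
[ 450.42137405 -267.92093821  152.06064906] [-1.79951973e+02 -2.85362586e-02  7.78832841e+01]
poly 3174
   [255  98] [ 402. -158.]
   [254 114] [ 397. -173.]
   [259 112] [ 402. -172.]
   [262 118] [ 404. -179.]
   [251 117] [ 393. -175.]
   [243 123] [ 383. -179.]
   [250 127] [ 389. -185.]
   [247 168] [ 374. -225.]
   [293 175] [ 421. -243.]
   [298 137] [ 436. -205.]
   [306 132] [ 445. -202.]
   [281 102] [ 427. -168.]
   [274 101] [ 420. -165.]
   [264 109] [ 408. -171.]
   [263  99] [ 410. -161.]
```

View pics/v11.png

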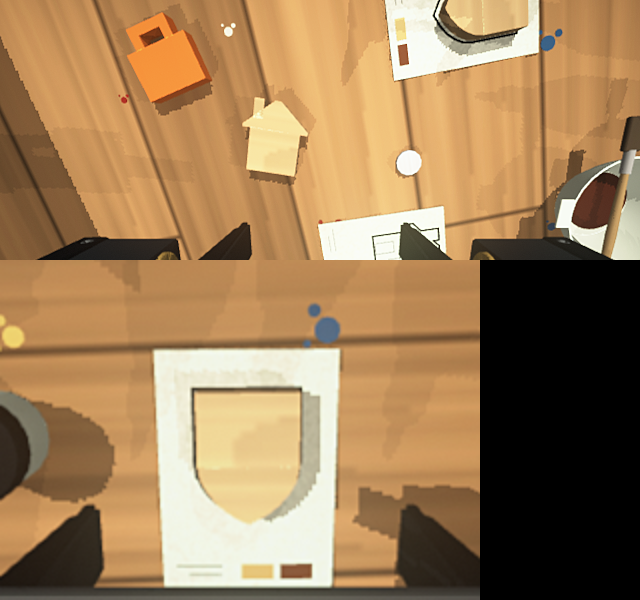

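Hut confirmed at (277,140): chimney on its +y side, axis at 69°. The shield sits inside its drawing.

Call:
arm_command([
  [25,-27,30,4,1],
  [50,-55,60,8.5,1],
  [50,-55,90,8.5,1],
  [50,-55,90,8.5,1],
])

```text
t: 24.15
eef_pos: [405.8, -206.6, 60.4]
tcp_rot: [-3.137, -0.001, 1.213]
ft_force: [0.1, -0.3, 1.2]
opening: 0.999
grip_force: 0.0
```

Run:
```python
from h import *
c,T=look("w12",0)
s=env.state();print(s["eef_pos"],np.degrees(s["tcp_rot"]),toolshift((407.5,-207.5,5),69.3))
polys(c,T,(19,50,190),(28,135,255),z=18,amin=900,amax=40000,eps=4)
```

```text
[ 406.859086   -207.54280872   61.90911844] [-1.79851087e+02 -4.38192406e-02  6.95222100e+01] (array([ 0.3,  0.6, 56.9]), np.float64(0.2))
poly 5577
   [297 161] [ 402. -157.]
   [300 186] [ 397. -176.]
   [284 196] [ 383. -179.]
   [295 200] [ 389. -185.]
   [295 251] [ 373. -225.]
   [359 253] [ 422. -244.]
   [361 201] [ 437. -203.]
   [372 197] [ 446. -203.]
   [333 162] [ 427. -168.]
   [324 162] [ 421. -165.]
   [310 174] [ 408. -170.]
   [308 161] [ 410. -160.]
poly 4789
   [454 102] [ 522. -158.]
   [456 111] [ 522. -164.]
   [450 109] [ 518. -161.]
   [439 125] [ 508. -169.]
   [440 157] [ 503. -192.]
   [469 255] [ 505. -277.]
   [472 238] [ 510. -264.]
   [488 229] [ 524. -260.]
   [492 234] [ 526. -266.]
   [475 215] [ 517. -245.]
   [482 199] [ 525. -235.]
   [491 195] [ 532. -234.]
   [479 145] [ 532. -193.]
   [484 135] [ 537. -188.]
   [481 116] [ 538. -174.]
   [473 120] [ 532. -174.]
   [473 103] [ 534. -163.]
poly 1806
   [557   0] [ 600. -120.]
   [569  16] [ 606. -132.]
   [591  28] [ 619. -144.]
   [616  27] [ 634. -149.]
   [639  18] [ 649. -149.]
   [639   3] [ 650. -140.]
```

Measurements agree, so I'll pick up the hut.

Call:
arm_command([
  [0,0,30,0,1],
  [0,0,50,0,1],
  [0,0,57,0,1],
  [0,0,57,0,1],
  [0,0,57,0,0],
])

```text
t: 24.7
eef_pos: [407.7, -208.3, 6.6]
tcp_rot: [3.14, 0.0, 1.214]
ft_force: [0.5, 1.5, 0.6]
opening: 0.959
grip_force: 0.0
```

Call:
arm_command([
  [0,0,0,0,0],
  [0,0,0,0,0],
  [0,0,0,0,0],
  [0,0,0,0,0],
  [0,0,0,0,0],
])

```text
t: 25.2
eef_pos: [407.2, -207.8, 5.7]
tcp_rot: [3.141, -0.0, 1.215]
ft_force: [0.5, -0.0, 0.3]
opening: 0.555
grip_force: 0.1
```

Call:
arm_command([
  [0,0,0,0,0],
  [0,0,0,0,0],
  [0,0,-40,0,0],
  [0,0,-80,0,0],
  [0,0,-120,0,0],
])

```text
t: 25.7
eef_pos: [406.7, -207.6, 126.7]
tcp_rot: [-3.14, -0.0, 1.215]
ft_force: [0.9, -1.0, -0.3]
opening: 0.542
grip_force: 29.9
```

Call:
arm_command([
  [-22,33,0,8,0],
  [-44,66,0,16,0],
  [-66,99,0,24,0],
  [-88,132,0,32,0],
  [-109,163,0,40,0],
])

```text
t: 26.2
eef_pos: [522.7, -368.1, 125.4]
tcp_rot: [-3.141, -0.0, 0.511]
ft_force: [-0.0, 0.6, -0.9]
opening: 0.539
grip_force: 29.9
```

Call:
arm_command([
  [0,0,0,8,0],
  [0,0,0,16,0],
  [0,0,0,24,0],
  [0,0,0,33,0],
  [0,0,0,33,0],
])

```text
t: 26.7
eef_pos: [521.8, -366.7, 125.2]
tcp_rot: [-3.141, 0.001, -0.062]
ft_force: [0.6, 0.5, 0.2]
opening: 0.542
grip_force: 29.9
```

Run:
```python
from h import *
c,T=look("w13",0)
s=env.state();print(s["eef_pos"],np.degrees(s["tcp_rot"]),s["opening"],s["grip_force"],toolshift((522,-367,7),-3.6))
polys(c,T,(0,0,140),(180,60,255),2,2000,20000,8)
```

```text
[ 521.7929519  -366.65851109  125.31811349] [-1.79975127e+02  2.40709801e-02 -3.26666121e+00] 0.5438098094937598 29.94915872812271 (array([  0.2,   0.3, 118.3]), np.float64(0.3))
poly 2731
   [612 146] [ 554. -661.]
   [594 223] [ 471. -657.]
   [619 249] [ 438. -690.]
   [632 180] [ 517. -688.]
poly 2692
   [273 141] [ 580. -318.]
   [276 204] [ 514. -314.]
   [297 148] [ 572. -341.]
   [329 146] [ 572. -374.]
   [362 175] [ 540. -407.]
   [353 188] [ 526. -397.]
   [374 205] [ 506. -418.]
   [376 140] [ 575. -422.]
poly 16622
   [ 0 29] [697. -78.]
   [ 37 186] [549. -65.]
   [135 183] [ 546. -168.]
   [104  27] [ 692. -174.]
poly 7486
   [481   0] [ 692. -518.]
   [492  68] [ 635. -533.]
   [639  27] [ 662. -665.]
   [639   0] [ 684. -660.]
```

Call:
arm_command([
  [0,0,40,0,0],
  [0,0,80,0,0],
  [0,0,105,0,0],
  [0,0,117,0,0],
  [0,0,117.5,0,0],
])

```text
t: 27.25
eef_pos: [521.7, -366.5, 7.1]
tcp_rot: [-3.14, 0.001, -0.056]
ft_force: [-0.6, 0.2, 0.3]
opening: 0.543
grip_force: 30.0
```

Call:
arm_command([
  [0,0,0,0,0],
  [0,0,0,0,1],
  [0,0,0,0,1],
  [0,0,0,0,1],
  [0,0,0,0,1],
])

```text
t: 27.75
eef_pos: [522.0, -366.9, 8.4]
tcp_rot: [3.141, -0.0, -0.059]
ft_force: [-0.3, -0.5, 0.6]
opening: 0.824
grip_force: 0.0
```

Call:
arm_command([
  [0,0,-20,0,1],
  [0,0,-60,0,1],
  [0,0,-100,0,1],
  [0,0,-144,0,1],
  [0,0,-144,0,1],
])

```text
t: 28.25
eef_pos: [523.7, -368.3, 158.2]
tcp_rot: [3.136, -0.008, -0.059]
ft_force: [-0.1, -0.7, -0.2]
opening: 0.998
grip_force: 0.0
```

Run:
```python
from h import *
c,T=look("w14",0)
polys(c,T,(19,50,190),(28,135,255),z=20,amin=1500,amax=40000,eps=4)
t=env.read_camera("top");m=t["frame"][110:310,172:472,::-1]
a=cv2.resize(c["frame"][100:260,220:440,::-1],(440,320))
b=cv2.resize(m,(420,280),interpolation=cv2.INTER_CUBIC)
cv2.imwrite("pics/v14.png",np.vstack([a[:, :],cv2.copyMakeBorder(b,0,0,0,20,0)]))
```

```text
poly 2519
   [320 153] [ 567. -366.]
   [309 161] [ 559. -354.]
   [309 169] [ 550. -353.]
   [294 176] [ 543. -336.]
   [301 179] [ 540. -344.]
   [301 217] [ 496. -340.]
   [345 217] [ 493. -390.]
   [345 197] [ 516. -391.]
   [339 193] [ 521. -385.]
   [345 193] [ 521. -391.]
   [346 179] [ 537. -393.]
   [353 177] [ 538. -401.]
```

View pics/v14.png

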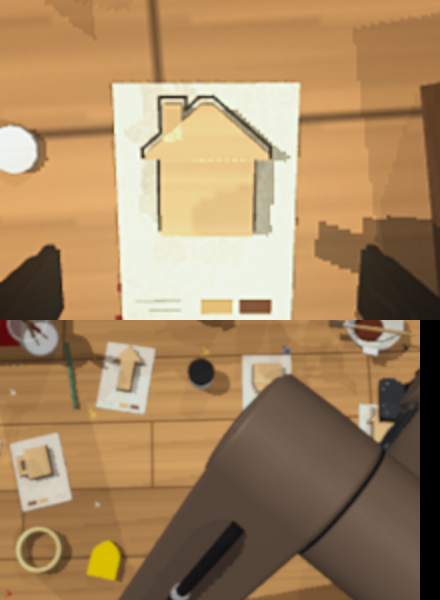

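The hut covers its drawing (210,170 in the crop). The arrow, mug and shield are in place and the pot hasn't moved (200,372), so I'm handing in.

```bash
python3 -c "
from cell import env
print(env.job_done())"
```

```text
the job is handed in; nothing more can be done
None
```

The hut, shield, arrow and mug each lie flat on their own sheet over the drawing and released, the paint pot was not touched, and the job was handed in at about 28 s; no verdict came back.

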